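# Refit and lock the filter-bay cover of a sampling pump

## Robot

A 7-joint arm with a two-finger parallel gripper is mounted at the origin on a cart in front of the work surface, level with it; the furniture and walls round the work are solid. World frame = base frame: x ahead of the robot, y to its left, z up, the work surface at z = 0. Lengths are in m, angles in rad, forces in N, time in s.
With the tool pointing down it reaches from about 0.375 to 0.925 m from the base axis. Payload 3.1 kg.
Tool frame: the origin (TCP) lies at the very end of the fingers, on their centre line; the grasp point (between the pads) lies 19 mm behind it; z points along the fingers, y is the line along which they close (so a half turn about z gives the same grasp; the last joint's range is limited). The gripper opens to 85 mm and grips with 20 to 120 N. Pads are 22 mm wide; open, the fingers measure 114 mm over their backs; the gripper's body (76 mm by 85 mm) begins 54 mm behind the grasp point. The pads swing forward as they close: fully open they stand 13 mm farther back than shut.
Start: joints at [1.038, 0.383, 0.044, 1.598, -0.018, 1.161, -0.05], TCP at [0.274, -0.59, 0.231] pointing down, gripper open.
Joint ranges: [-2.61, 2.61], [-0.41, 2.15], [-1.48, 1.57], [0, 2.5], [-1.57, 4.71], [0.05, 1.97], [-2.85, 2.85]. Speed limits (rad/s): [2.79, 2.79, 3.14, 3.14, 3.14, 3.14, 3.14].

## Interface

Orientations are given as a rotation vector (axis times angle).
In Python, from workcell import manip gives the robot as it stands.
- The arm moves only by the tool servo_tool, never from a script. Its arguments are lists of equal length, an entry for each row: "gripper": the finger opening in cm, from 0 to 8.54; "travel": the shift along the tool's x, y, z in cm, a list of three; "roll": the turn about the tool's z in degrees. In form: {"gripper": [gripper, ...], "travel": [[x, y, z], ...], "roll": [roll, ...]}. A call has exactly 8 rows; each row is the pose to reach, as a shift and turn from the pose commanded when the call began, along the tool's axes at that moment; what a row does not reach only later rows make up. A row lasts 1/10 s, in which the tool goes at most 50 mm and 8.59 degrees, less where a joint would pass 70% of its speed; a pose out of reach is approached as far as the arm can. A call with a gripper value outside its range is refused whole. The fingers move at their own pace and stop on an object; "force" is the grip in N (left out, the last holds). Time passes only in rows, so rows that repeat a pose let the fingers close, or fill a call up. It gives the time, the measured TCP pose, the force, the opening and the grip force at its end, in the units of the state.
- manip.sense(): the state, without advancing time (a new reading comes with each control period).
- manip.camera(name): name is "side" or "top" or "wrist"; returns a dict with "img" (384x512x3 uint8, blue, green, red), "depth" (384x512 float32, m along the optical axis (not along the pixel's ray), 0 where there is no reading), "fx", "fy", "cx", "cy" (pixels), "extrinsics" (4x4, takes a point from world to camera coordinates); the wrist camera has in their place "tool_from_camera" (4x4, takes a point from camera to tool coordinates, whose origin is the TCP and whose axes are the flange's). Camera axes: x right, y up, looking along -z (the intrinsics and any distortion apply to the point x, -y, -z); pixel columns grow to the right and rows downward; lengths in m; the calibration is good to about 2 mm. The wrist camera is an equidistant fisheye: a pixel r from the principal point sees the ray r / f radians off the axis. A picture is of the moment at which its call begins: read the wrist's pose just before it.
- manip.close_job(): hands the job in; it is judged then, once.
The state is a dict: "clock": time; "joint_positions": joint angles; "qvel": joint speeds; "joint_efforts": joint torques, N m; "tool_pos": TCP position; "tool_rot": TCP orientation; "wrist_force": force on the tool from outside, world axes, zero at the start; "moment": the same for the moment, N m; "opening": finger opening in m; "finger_force": force on a finger pad.
Only numpy, scipy, OpenCV 4.12 (cv2) and the standard library are available. Lean on these libraries where they do the work, as an engineer would, in place of code of your own. Each camera call takes 0.05 s, during which the arm holds its last target. There are 200 camera calls.

## Task

Put the loose aluminium cover back on the open filter bay on top of the sampling pump, fully down all round, then lock it with its quarter-turn wing stud: push the stud in against its spring, turn it a quarter turn clockwise as seen from above until it stops, and let it spring up into its detent. The slot that takes the stud is out of line by an unknown amount and hidden once the cover is on, so feel for it with light pushes, never force the stud or press hard on the cover, and leave the other things where they are.

Things in the scene. Friction and masses are not known exactly. Their poses are not given: they have to be found in the camera images.
- pump_unit: white box-shaped sampling pump, 170 (x) x 220 (y) x 90 high, fixed to the bench; origin under its centre, z up, x away from its display front. Its flat top carries an open rectangular filter bay and, on the other half, a petri dish and a hex key.
- bay (a point): centre of the bay opening, level with the pump's top face (90 above the bench), 50 to the -y side of the pump's centre; axes as the pump's. Rectangular opening 102.4 (x) x 72.4 (y), 42 deep.
- socket (a point): centre of the top of the steel receptacle in the bay, 20 below the top face: two 6 thick ledges, a 7.2 wide slot between them. The slot is turned from the pump's x axis by an unknown 0 to 40 degrees either way (this point's axes are the pump's). Once through the slot a pin turns about 90 degrees clockwise to a springy stop (2 N m/rad); let go there it rises 2.5 into a notch. Counter-clockwise is blocked.
- cover: loose aluminium bay cover, about 0.25 kg with its stud: plate 114 (x) x 84 (y) x 4 on a skirt 100 x 70 that reaches 20 below the plate and tapers inward by about 3 over its lowest 10; stands on its skirt on the bench. Origin at the centre of the skirt's foot, z up, x along the long side. The plate rests on the pump's top face when home (origin 20 below the top face); turned half round will do as well.
- wing (a point): centre of the steel wing head of the stud, 54 above the cover's origin (stud up), on the cover's vertical centre line. Wing 36 long (its x axis), 10 thick (its y axis), 23 high, straight upright sides; a hub 17 in diameter lies below it, its foot 15 above the cover plate when up. Grip the wing across its thickness to carry the cover, push and turn.
- stud_push (a joint): how far the stud is pushed into the cover, m: 0 up, 0.014 at its inner stop. Spring 4 N at 0, 9 N at 0.014. With the cover home: the cross pin (32 long, 4 thick) meets the ledges at 0.0015 if it is not over the slot; it is below the ledges and free to turn from 0.0115; 0.009 when locked in the notch.
- stud_turn (a joint): angle of the wing in the cover, rad, positive clockwise from above; 0 with the wing and the cross pin below it along the cover's x; the pin is parallel to the wing. Starts within 0.35 either way, light friction (0.02 N m). The pin enters the slot within about 5 degrees of its direction and rises into the notch only within about 5 degrees of the stop.
- petri: glass petri dish, 58 across x 15 high, on the pump's top beside the bay; leave alone
- hex_key: hex key, 87 x 29 x 5, on the pump's top beside the bay; leave alone
- timer: white lab timer, 66 x 62 x 21, about 110 beyond the cover; leave alone
- tweezers: steel tweezers, 126 x 15 x 6, about 105 in front of the cover; leave alone
- white_tub: white screw-lid tub, 71 across x 68 high, left of the work; leave alone
- screwdriver: screwdriver, 194 x 27 x 27, right of the work; leave alone
- marker: marker pen, 135 x 17 x 16, left of the work; leave alone
Not all that is in view belongs to the job. What is shaped like the cover but purple or turquoise is not meant.

How it is judged:
By the outcome, as a careful person would: the job done as asked, in the order asked, and still so for the second after the job is handed in, with the robot touching nothing.
It also fails if it takes over 72 s, if anything falls off the work surface, if the arm or the gripper's body presses on something with over 40 N, if the wrist force passes 120 N, or if a joint passes its speed limit or range.

## Working session

There is one attempt and no reset: what is moved stays moved. The work goes in short steps, Python scripts to look and compute and a tool call to move; the robot and the scene stay as the last step left them, time stands still between calls to the robot, and variables do not carry over. Pictures are saved under pics/ and viewed, at most 10 in all, crops included, and the job is handed in when it is done.

Besides the shell and the picture viewer there is one more tool, called after "Emit:" by a JSON object that holds its "fn" and its "kwargs". servo_tool: Moves the arm, as the interface text tells. Its arguments: {"type":"object","properties":{"gripper":{"type":"array"},"travel":{"type":"array"},"roll":{"type":"array"},"force":{"type":"number"}},"required":["gripper","travel","roll"]}

```bash
mkdir -p pics; ls; cat > h.py <<'E'
import numpy as np, cv2
from scipy.spatial.transform import Rotation as R
from workcell import manip
np.set_printoptions(precision=4,suppress=True)
def pts(c):
    """world points of every pixel (fixed cameras)"""
    d=c['depth'];v,u=np.mgrid[:d.shape[0],:d.shape[1]]
    p=np.stack([(u-c['cx'])/c['fx']*d,-(v-c['cy'])/c['fy']*d,-d,np.ones_like(d)],-1)
    return (p@np.linalg.inv(c['extrinsics']).T)[...,:3]
def ray(c,u,v,z):
    """pixel -> world point at height z"""
    M=np.linalg.inv(c['extrinsics']);r=M[:3,:3]@np.array([(u-c['cx'])/c['fx'],-(v-c['cy'])/c['fy'],-1])
    o=M[:3,3];return o+r*(z-o[2])/r[2]
E
python3 - <<'E'
from h import *
s=manip.sense();print(s)
a=manip.camera('top');b=manip.camera('side')
for n,c in(('top',a),('side',b)):
    cv2.imwrite(f'pics/{n}0.png',c['img']);np.savez(f'{n}0.npz',**c);print({k:v for k,v in c.items() if k not in('img','depth')})
E
```

```text
pics
{'clock': 0.0, 'joint_positions': array([ 1.0382,  0.3839,  0.0438,  1.5996, -0.0179,  1.1612, -0.0499]), 'qvel': array([-0.0011,  0.0003, -0.    , -0.0013, -0.0013, -0.0003, -0.0012]), 'joint_efforts': array([  0.0002, -43.3471,   1.0246, -24.9516,   0.0106,   0.0113,
        -0.    ]), 'tool_pos': array([ 0.2734, -0.5886,  0.2299]), 'tool_rot': array([-3.0651, -0.6771,  0.0011]), 'wrist_force': array([-0.5129, -0.7156, -1.3457]), 'moment': array([-0.0057,  0.0537, -0.016 ]), 'finger_force': 0.0, 'opening': 0.08563156441243154}
{'fx': 401.3375099661574, 'fy': 401.3375099661574, 'cx': 257.8023641131736, 'cy': 193.04960680099495, 'extrinsics': array([[-0.0297, -0.9995,  0.006 ,  0.0598],
       [ 0.9868, -0.0284,  0.1593, -0.5418],
       [-0.1591,  0.0106,  0.9872, -1.2953],
       [ 0.    ,  0.    ,  0.    ,  1.    ]])}
{'fx': 356.0659570686961, 'fy': 356.0659570686961, 'cx': 252.8393255740535, 'cy': 195.43359721395072, 'extrinsics': array([[ 0.6717, -0.7408, -0.0076, -0.3174],
       [ 0.4073,  0.3607,  0.839 , -0.3048],
       [-0.6188, -0.5666,  0.544 , -1.0584],
       [ 0.    ,  0.    ,  0.    ,  1.    ]])}
```

View pics/top0.png

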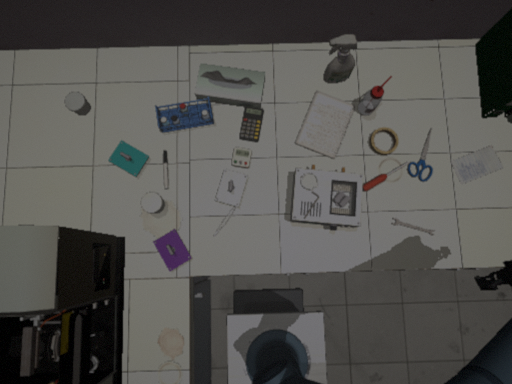

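View pics/side0.png

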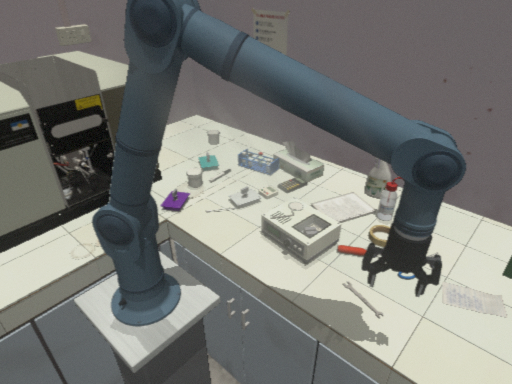

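Top view: cover-like things are the grey-white cover at (231,187), the purple one at (172,250) and the turquoise one at (129,158). I choose the aluminium one at (231,187), with the timer beyond it (241,157) and the tweezers in front (225,220). The pump is at (327,197), its bay on the right half at (345,198).

```bash
python3 - <<'E'
from h import *
c=dict(np.load('top0.npz'));P=pts(c);im=c['img']
def box(m,n):
    q=P[m][:,:2].astype(np.float32);(x,y),(w,h),a=cv2.minAreaRect(q);print(n,len(q),'ctr',x,y,'size',w,h,'ang',a,'z',np.median(P[m][:,2]))
w=np.zeros(im.shape[:2],bool);w[165:212,210:252]=1
z=P[...,2]
print('bench z',np.median(z[170:180,200:210]))
box(w&(z>.018)&(z<.03),'plate');box(w&(z>.036)&(z<.08),'wing')
print(P[w&(z>.036)])
w[:]=0;w[155:235,280:370]=1
m=w&(z>.082)&(z<.1);box(m,'pumptop')
m2=w&(z>.02)&(z<.078);m2[:,:328]=0;m2[:178]=0;m2[217:]=0;m2[:,360:]=0
box(m2,'bay'); b=m2&(z>.06); print('socket z',z[m2].min(),z[m2].max(),np.percentile(z[m2],[10,50,90]))
o=np.hstack([cv2.resize(im[160:215,205:260],(440,440),interpolation=3),cv2.resize(im[163:230,290:365],(360,322),interpolation=3)[:].copy() if 0 else cv2.resize(im[165:228,293:365],(360,440),interpolation=3)])
cv2.imwrite('pics/crop1.png',cv2.convertScaleAbs(o,alpha=1.5))
E
```

```text
bench z -0.0014786336415372192
plate 751 ctr 0.5838289856910706 0.12938052415847778 size 0.08399514108896255 0.14873793721199036 ang 72.50235748291016 z 0.023001049659143957
wing 40 ctr 0.5663325190544128 0.1323462426662445 size 0.012384933419525623 0.03421587869524956 ang 88.96714782714844 z 0.06248475683018939
[[0.3305 0.0581 1.3647]
 [0.3305 0.0581 1.3647]
 [0.3305 0.0581 1.3647]
 [0.5835 0.1348 0.0609]
 [0.5819 0.131  0.0683]
 [0.5796 0.1379 0.064 ]
 [0.5797 0.1347 0.063 ]
 [0.5792 0.1313 0.065 ]
 [0.5809 0.1285 0.0556]
 [0.5773 0.1383 0.0585]
 [0.5761 0.1347 0.0644]
 [0.5765 0.1316 0.0616]
 [0.5781 0.1287 0.0526]
 [0.5737 0.1383 0.0599]
 [0.5723 0.1346 0.067 ]
 [0.5729 0.1315 0.0632]
 [0.5752 0.1289 0.0505]
 [0.5699 0.1382 0.0624]
 [0.5701 0.135  0.0607]
 [0.569  0.1314 0.0662]
 [0.5732 0.1294 0.0425]
 [0.566  0.1381 0.0651]
 [0.5664 0.135  0.0626]
 [0.5659 0.1316 0.0648]
 [0.5695 0.1294 0.0445]
 [0.5629 0.1383 0.0637]
 [0.5627 0.1349 0.0647]
 [0.5628 0.1317 0.0637]
 [0.5662 0.1295 0.044 ]
 [0.5662 0.1262 0.0435]
 [0.56   0.1385 0.0615]
 [0.5588 0.1348 0.0679]
 [0.5588 0.1316 0.0671]
 [0.5634 0.1297 0.0404]
 [0.5567 0.1385 0.0614]
 [0.5555 0.1349 0.0674]
 [0.5567 0.132  0.0602]
 [0.5521 0.1381 0.0689]
 [0.5535 0.1354 0.0599]
 [0.5527 0.1319 0.0641]
 [0.5505 0.1388 0.0586]
 [0.5493 0.1351 0.0651]
 [0.5502 0.1322 0.0593]
 [0.3305 0.0581 1.3647]]
pumptop 2849 ctr 0.5177433490753174 -0.17881923913955688 size 0.22106234729290009 0.1713886559009552 ang 82.83954620361328 z 0.08925110140155623
bay 662 ctr 0.5141395330429077 -0.23220527172088623 size 0.06739234924316406 0.09948021173477173 ang 83.27889251708984 z 0.053207018311327015
socket z 0.040366644001798235 0.07785813539609587 [0.0464 0.0532 0.0702]
```

View pics/crop1.png

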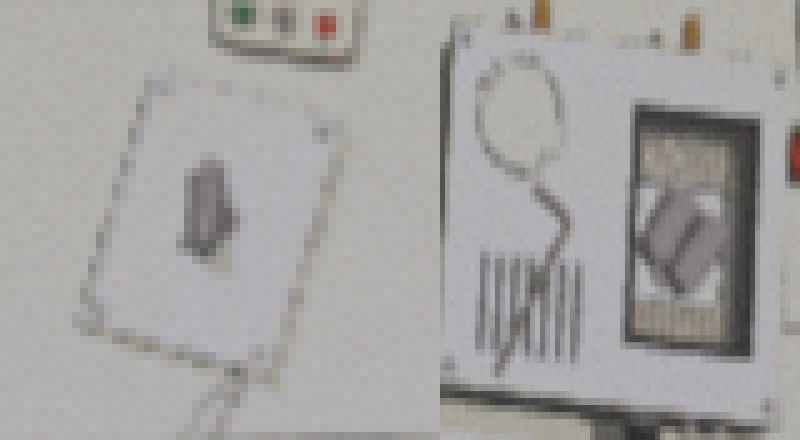

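The crop confirms the choice: a bare aluminium plate with a steel wing at its centre, the wing nearly along world x and the long side about 15° clockwise of that. In the bay the slot runs diagonally, from crop (675,280) to (705,215). Next I go above the bay for a close look.

```bash
cat >> h.py <<'E'
def yaw(rv): x=R.from_rotvec(rv).as_matrix()[:,0];return np.degrees(np.arctan2(x[1],x[0]))
def goto(p,yw=None):
    """print travel (cm) and roll (deg) to TCP p and tool-x yaw yw"""
    s=manip.sense();M=R.from_rotvec(s['tool_rot']).as_matrix();y0=yaw(s['tool_rot'])
    print('now',s['tool_pos'],'yaw',y0,'tilt',M[2,2],'q7',s['joint_positions'][6],'F',s['wrist_force'],'t',s['clock'])
    print('travel',100*M.T@(np.array(p)-s['tool_pos']),'roll',0 if yw is None else -((yw-y0+180)%360-180))
def wrist():
    s=manip.sense();c=manip.camera('wrist');M=np.eye(4);M[:3,:3]=R.from_rotvec(s['tool_rot']).as_matrix();M[:3,3]=s['tool_pos']
    c['W']=M@c['tool_from_camera'];return c
def wray(c,u,v,z):
    x,y=u-c['cx'],v-c['cy'];r=np.hypot(x,y);t=r/c['fx'];k=np.sin(t)/max(r,1e-9)
    d=c['W'][:3,:3]@np.array([x*k,-y*k,-np.cos(t)]);o=c['W'][:3,3];return o+d*(z-o[2])/d[2]
def wpts(c):
    d=c['depth'];v,u=np.mgrid[:d.shape[0],:d.shape[1]];x,y=u-c['cx'],v-c['cy'];r=np.hypot(x,y)+1e-9;k=np.tan(np.minimum(r/c['fx'],1.5))/r
    p=np.stack([x*k*d,-y*k*d,-d,np.ones_like(d)],-1);return (p@c['W'].T)[...,:3]
E
python3 - <<'E'
from h import *
goto([.49,-.228,.26],-7)
c=wrist();print(c['tool_from_camera'],c['fx'],c['cx'],c['cy'])
E
```

```text
now [ 0.2734 -0.5887  0.23  ] yaw 24.914032507617236 tilt -0.9999969866133088 q7 -0.04992340160365133 F [ 0.417  -0.0709 -0.4658] t 0.1
travel [ 34.8378 -23.5991  -2.9463] roll 31.914032507617236
[[-0.0009  0.9538  0.3005  0.0762]
 [ 1.      0.0009  0.0002 -0.0002]
 [-0.      0.3005 -0.9538 -0.1423]
 [ 0.      0.      0.      1.    ]] 297.3186396354542 252.0869918612189 187.48184670699223
```

Emit:
{"fn": "servo_tool", "kwargs": {"gripper": [8.5,8.5,8.5,8.5,8.5,8.5,8.5,8.5], "travel": [[4,-3,-1],[8.5,-6,-2],[13,-9,-3],[17,-12,-3],[21,-15,-3],[25,-18,-3],[29,-21,-3],[33.5,-23.5,-3]], "roll": [4,8,12,16,20,24,28,32]}}

```text
clock: 0.95
tool_pos: [0.4716, -0.2433, 0.2611]
tool_rot: [3.135, -0.199, -0.001]
wrist_force: [1.5, -0.5, 0.2]
opening: 0.0849
finger_force: 0.0
```

Emit:
{"fn": "servo_tool", "kwargs": {"gripper": [8.5,8.5,8.5,8.5,8.5,8.5,8.5,8.5], "travel": [[0,0,0],[0,0,0],[0,0,0],[0,0,0],[0,0,0],[0,0,0],[0,0,0],[0,0,0]], "roll": [0,0,0,0,0,0,0,0]}}

```text
clock: 1.75
tool_pos: [0.4716, -0.2455, 0.2613]
tool_rot: [-3.135, 0.195, -0.0]
wrist_force: [-0.0, -0.3, 0.3]
opening: 0.0847
finger_force: 0.0
```

```bash
python3 - <<'E'
from h import *
c=wrist();np.savez('w1.npz',**c)
goto([.57,.13,.2],-1)
P=wpts(c);z=P[...,2]
print('z pct',np.percentile(z[c['depth']>0],[5,25,50,75,95]))
cv2.imwrite('pics/w1.png',cv2.convertScaleAbs(c['img'],alpha=1.3))
E
```

```text
now [ 0.4716 -0.2454  0.2613] yaw -7.102939491044853 tilt -0.9999999991176057 q7 -1.3118398265869182 F [-0.0656 -0.2475 -0.4677] t 1.8
travel [  5.1205 -38.4726   6.1294] roll -6.10293949104485
z pct [-0.8494 -0.001   0.0001  0.0897  0.355 ]
```

View pics/w1.png

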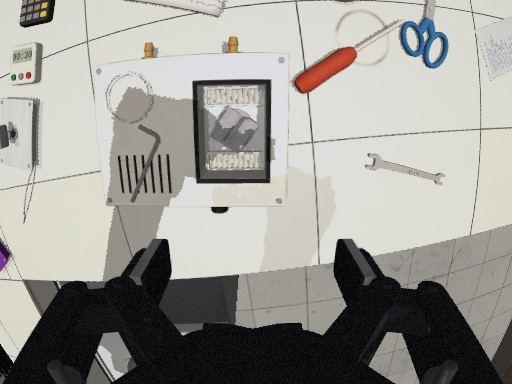

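Wrist view: pump top corners near (97,68), (290,52), (288,205), (107,207), bay opening (195,80)-(270,183), slot between the grey ledges around (234,130), running up-right.

```bash
python3 - <<'E'
from h import *
c=dict(np.load('w1.npz'));P=wpts(c);z=P[...,2];im=c['img'].astype(int)
w=np.zeros(z.shape,bool);w[40:225,80:300]=1
m=w&(abs(z-.09)<.006)
def box(m,n):
    q=P[m][:,:2].astype(np.float32);(x,y),(a,b),t=cv2.minAreaRect(q);print(n,len(q),x,y,a,b,t,'z',np.median(P[m][:,2]))
box(m,'top')
m2=w&(z<.08);m2[:,:185]=0;m2[:70]=0;m2[:,278:]=0;m2[195:]=0
cs,_=cv2.findContours((cv2.morphologyEx((m2).astype(np.uint8),2,np.ones((3,3)))),0,1)
k=max(cs,key=cv2.contourArea)[:,0]
q=np.array([wray(c,u,v,.09)[:2] for u,v in k],np.float32);print('bay opening',cv2.minAreaRect(q))
s=m2&(abs(z-.07)<.005);box(s,'ledges')
print('bay z hist',np.histogram(z[m2],bins=np.arange(.03,.1,.005)))
crop=c['img'][95:165,200:270];g=cv2.resize(crop,(560,560),interpolation=cv2.INTER_CUBIC)
zz=np.uint8(np.clip((z[95:165,200:270]-.04)/.05,0,1)*255)
cv2.imwrite('pics/w1c.png',cv2.resize(np.hstack([cv2.convertScaleAbs(crop,alpha=1.5),cv2.merge([zz]*3)]),(800,400),interpolation=cv2.INTER_NEAREST))
E
```

```text
top 22042 0.5193613171577454 -0.1796732246875763 0.22063985466957092 0.16984939575195312 83.02195739746094 z 0.08981114602615198
bay opening ((0.5141261219978333, -0.2295297384262085), (0.0704544186592102, 0.09934164583683014), 83.00460815429688)
ledges 1353 0.5129686594009399 -0.2287289798259735 0.07355453819036484 0.1035243421792984 83.14641571044922 z 0.06965219991710797
bay z hist (array([   0,    0,    0, 1989, 1231, 1155,  147,  860,  493,  174,    0,
          0,    0,    0]), array([0.03 , 0.035, 0.04 , 0.045, 0.05 , 0.055, 0.06 , 0.065, 0.07 ,
       0.075, 0.08 , 0.085, 0.09 , 0.095, 0.1  ]))
```

View pics/w1c.png

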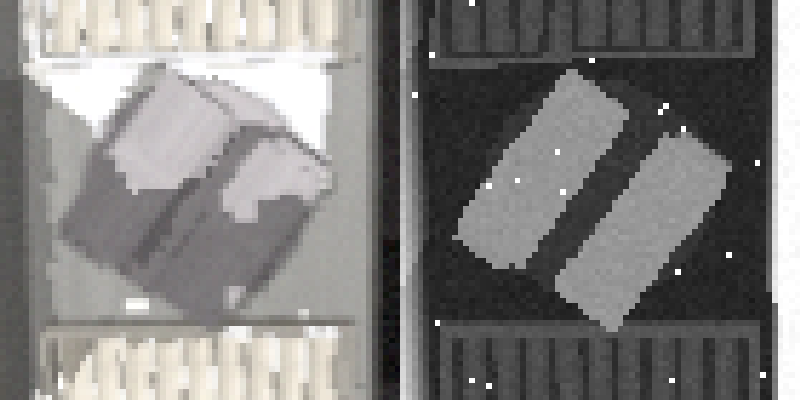

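Left colour, right depth: the two ledges are separate strips in depth, slot between them. I take its direction from the depth blobs.

```bash
python3 - <<'E'
from h import *
c=dict(np.load('w1.npz'));P=wpts(c);z=P[...,2]
m=np.zeros(z.shape,np.uint8);m[95:165,200:268]=(abs(z[95:165,200:268]-.07)<.006)
m=cv2.medianBlur(m,3)
n,l,st,ce=cv2.connectedComponentsWithStats(m)
C=[]
for i in range(1,n):
    if st[i,4]>150:
        q=P[l==i][:,:2].astype(np.float32);r=cv2.minAreaRect(q);print(st[i],r,np.median(z[l==i]));C.append(r[0])
print('mid',np.mean(C,0),'across',np.degrees(np.arctan2(*(np.array(C[0])-C[1])[::-1])))
E
```

```text
[210 107  30  35 496] ((0.5280072093009949, -0.22760309278964996), (0.015985157340765, 0.06583055853843689), 46.00938415527344) 0.06963852717381844
[227 119  30  34 483] ((0.5061318278312683, -0.23839378356933594), (0.015808744356036186, 0.040532950311899185), 45.68501663208008) 0.06956229904318312
mid [ 0.5171 -0.233 ] across 26.256207357490773
```

Emit:
{"fn": "servo_tool", "kwargs": {"gripper": [8.5,8.5,8.5,8.5,8.5,8.5,8.5,8.5], "travel": [[0.5,-4,0],[1,-8.5,0],[1,-13,0],[1,-18,0],[1,-23,0],[1,-28,0],[1,-32,0],[1,-36,0]], "roll": [-1,-2,-3,-4,-5,-6,-6,-6]}}

```text
clock: 2.6
tool_pos: [0.526, 0.1129, 0.2616]
tool_rot: [-3.141, 0.028, -0.001]
wrist_force: [0.1, -0.3, -0.0]
opening: 0.0851
finger_force: 0.0
```

Emit:
{"fn": "servo_tool", "kwargs": {"gripper": [8.5,8.5,8.5,8.5,8.5,8.5,8.5,8.5], "travel": [[0,0,0],[0,0,0],[0,0,0],[0,0,0],[0,0,0],[0,0,0],[0,0,0],[0,0,0]], "roll": [0,0,0,0,0,0,0,0]}}

```text
clock: 3.4
tool_pos: [0.526, 0.1105, 0.2613]
tool_rot: [3.141, -0.03, 0.0]
wrist_force: [-0.7, 1.0, 0.6]
opening: 0.0853
finger_force: 0.0
```

```bash
python3 - <<'E'
from h import *
c=wrist();np.savez('w2.npz',**c)
goto([.57,.13,.2],-1);print(manip.sense()['joint_positions'])
cv2.imwrite('pics/w2.png',cv2.convertScaleAbs(c['img'],alpha=1.3))
P=wpts(c);z=P[...,2]
for lo,hi,n in((.019,.03,'plate'),(.05,.075,'wing')):
    m=(z>lo)&(z<hi)&(np.hypot(P[...,0]-.57,P[...,1]-.13)<.09);m=cv2.medianBlur(m.astype(np.uint8),3)
    k,l,st,_=cv2.connectedComponentsWithStats(m)
    for i in range(1,k):
        if st[i,4]>30: q=P[l==i];print(n,st[i],cv2.minAreaRect(q[:,:2].astype(np.float32)),np.median(q[:,2]))
E
```

```text
now [0.526  0.1106 0.2613] yaw -1.0973715946625267 tilt -0.9999999975310063 q7 -1.941533287401178 F [-0.8971 -0.8701  0.8163] t 3.45
travel [ 4.3583 -2.0246  6.1331] roll -0.0973715946625191
[ 0.1173  0.174  -0.4432  1.8162  0.0807  1.169  -1.9415]
plate [ 192   73   86  100 5345] ((0.5688920021057129, 0.13396787643432617), (0.08493181318044662, 0.11420990526676178), 72.6396484375) 0.023558269315339053
wing [226 111  11  31 277] ((0.5797629952430725, 0.1291256695985794), (0.018491188064217567, 0.05748358741402626), 65.86151885986328) 0.06446370421072539
```

View pics/w2.png

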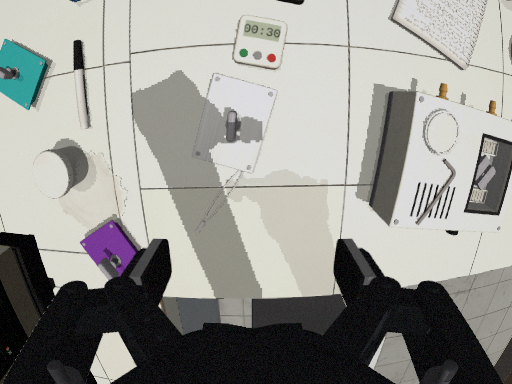

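Wrist view: cover at (236,122) with its wing upright at (232,126), timer (261,42) beyond, tweezers (220,200) in front, pump to the right. Now I refine slot and wing directions robustly.

```bash
python3 - <<'E'
from h import *
def fit(P,l,n):
    q=P[l][:,:2];q=q[np.linalg.norm(q-np.median(q,0),axis=1)<.023]
    for _ in range(2):
        mu=q.mean(0);e,V=np.linalg.eigh(np.cov((q-mu).T));d=(q-mu)@V;q=q[(abs(d[:,0])<2.2*e[0]**.5)]
    v=V[:,1]*np.sign(V[0,1]);r=cv2.minAreaRect(q.astype(np.float32));print(n,len(q),'mean',mu,'yaw',np.degrees(np.arctan2(v[1],v[0])),'ext',np.sqrt(12*e),'rect',r)
c=dict(np.load('w1.npz'));P=wpts(c);z=P[...,2]
m=np.zeros(z.shape,np.uint8);m[95:165,200:268]=(abs(z[95:165,200:268]-.07)<.006)
n,l,st,_=cv2.connectedComponentsWithStats(cv2.medianBlur(m,3))
for i in range(1,n):
    if st[i,4]>150: fit(P,l==i,'ledge')
c=dict(np.load('w2.npz'));P=wpts(c);z=P[...,2]
m=(z>.058)&(z<.073);m[:105]=0;m[148:]=0;m[:,:220]=0;m[:,245:]=0;fit(P,m,'wing')
m=(z>.044)&(z<.073);m[:105]=0;m[148:]=0;m[:,:220]=0;m[:,245:]=0;fit(P,m,'wing2')
E
```

```text
ledge 491 mean [ 0.5202 -0.22  ] yaw -43.930663542416255 ext [0.0156 0.0404] rect ((0.5197165012359619, -0.21959948539733887), (0.015985157340765, 0.04108026996254921), 46.00938415527344)
ledge 483 mean [ 0.5062 -0.2384] yaw -44.41531327059037 ext [0.0154 0.0403] rect ((0.5061318278312683, -0.23839378356933594), (0.015808744356036186, 0.040532950311899185), 45.68501663208008)
wing 264 mean [0.5694 0.1337] yaw -5.162404638707295 ext [0.0101 0.0343] rect ((0.5690099000930786, 0.13396675884723663), (0.010214990936219692, 0.035050515085458755), 84.94373321533203)
wing2 284 mean [0.5696 0.1334] yaw -5.383697911842303 ext [0.0105 0.0345] rect ((0.5689670443534851, 0.13346326351165771), (0.01112784631550312, 0.03503912687301636), 85.18932342529297)
```

Emit:
{"fn": "servo_tool", "kwargs": {"gripper": [6,5,5,5,5,5,5,5], "travel": [[0.5,-0.3,1],[1,-0.6,3],[2,-1,5],[3,-1.5,7],[4,-2,9],[4.3,-2.3,11],[4.3,-2.3,12],[4.3,-2.3,12]], "roll": [-8,-16,-24.5,-33,-41.5,-50,-58,-66]}}

```text
clock: 4.25
tool_pos: [0.5679, 0.1325, 0.1389]
tool_rot: [-2.644, -1.693, 0.006]
wrist_force: [-0.4, -0.5, -0.5]
opening: 0.0504
finger_force: 0.0
```

Emit:
{"fn": "servo_tool", "kwargs": {"gripper": [5,5,5,5,5,5,5,5], "travel": [[0,0,0],[0,0,0],[0,0,0],[0,0,0],[0,0,0],[0,0,0],[0,0,0],[0,0,0]], "roll": [-8,-16,-24.5,-33,-41.5,-50,-58,-66]}}

```text
clock: 5.05
tool_pos: [0.5696, 0.1327, 0.1413]
tool_rot: [1.297, 2.861, 0.0]
wrist_force: [0.3, -0.8, -0.0]
opening: 0.0499
finger_force: 0.0
```

Emit:
{"fn": "servo_tool", "kwargs": {"gripper": [5,5,5,5,5,5,5,5], "travel": [[0,0,0],[0,0,0],[0,0,0],[0,0,0],[0,0,0],[0,0,0],[0,0,0],[0,0,0]], "roll": [-8,-16,-24.5,-33,-41.5,-44,-44,-44]}}

```text
clock: 5.85
tool_pos: [0.5696, 0.1327, 0.1412]
tool_rot: [-0.142, -3.138, -0.0]
wrist_force: [-0.6, -1.1, -0.2]
opening: 0.0502
finger_force: 0.0
```

```bash
python3 - <<'E'
from h import *
goto([.569,.1338,.045],174.8)
c=wrist();np.savez('w3.npz',**c);P=wpts(c);z=P[...,2]
for lo,hi in((.019,.03),(.057,.073)):
    m=(z>lo)&(z<hi)&(np.hypot(P[...,0]-.569,P[...,1]-.134)<(.08 if lo<.03 else .03));m=cv2.medianBlur(m.astype(np.uint8),3)>0
    if m.any(): print(m.sum(),cv2.minAreaRect(P[m][:,:2].astype(np.float32)),np.median(z[m]))
cv2.imwrite('pics/w3.png',cv2.convertScaleAbs(c['img'],alpha=1.3))
E
```

```text
now [0.5696 0.1327 0.1412] yaw 174.82953166094796 tilt -0.99999999541691 q7 0.7887972985493686 F [-0.6457 -1.0665 -0.1992] t 5.85
travel [0.0683 0.1008 9.6233] roll 0.029531660947952787
10074 ((0.5611128807067871, 0.13786616921424866), (0.08898553252220154, 0.1311466246843338), 71.44252014160156) 0.023559060722392833
555 ((0.5390317440032959, 0.1368875652551651), (0.009655168280005455, 0.0931292325258255), 84.74921417236328) 0.06441459801589877
```

Emit:
{"fn": "servo_tool", "kwargs": {"gripper": [5,5,5,5,5,5,5,5], "travel": [[0.07,0.12,2],[0.07,0.12,4],[0.07,0.12,6],[0.07,0.12,7.5],[0.07,0.12,8.6],[0.07,0.12,9.2],[0.07,0.12,9.6],[0.07,0.12,9.6]], "roll": [0,0,0,0,0,0,0,0]}}

```text
clock: 6.7
tool_pos: [0.5689, 0.1343, 0.0452]
tool_rot: [-0.139, -3.138, -0.0]
wrist_force: [0.6, -0.6, -0.1]
opening: 0.0499
finger_force: 0.0
```

Emit:
{"fn": "servo_tool", "kwargs": {"gripper": [3,2,1,0.5,0.5,0.5,0.5,0.5], "travel": [[0,0,0],[0,0,0],[0,0,0],[0,0,0],[0,0,0],[0,0,0],[0,0,0],[0,0,0]], "roll": [0,0,0,0,0,0,0,0], "force": 40}}

```text
clock: 7.5
tool_pos: [0.5693, 0.1343, 0.0457]
tool_rot: [0.139, 3.138, 0.0]
wrist_force: [0.5, -0.3, 3.6]
opening: 0.0091
finger_force: 41.1
```

```bash
python3 - <<'E'
from h import *
print(manip.sense());goto([.569,.1338,.2],174.8)
E
```

```text
{'clock': 7.5, 'joint_positions': array([ 0.3804,  0.672 , -0.8634,  1.8505,  0.637 ,  0.9204,  0.7006]), 'qvel': array([ 0.0007,  0.0015,  0.0003, -0.0013,  0.0005, -0.0021,  0.0007]), 'joint_efforts': array([ -0.2004, -38.4611, -11.1573, -16.3067,  -0.0311,  -0.1062,
         0.02  ]), 'tool_pos': array([0.5693, 0.1343, 0.0457]), 'tool_rot': array([0.1394, 3.1375, 0.0003]), 'wrist_force': array([ 0.4681, -0.2963,  3.5991]), 'moment': array([-0.0861,  0.0369, -0.0636]), 'finger_force': 41.082719564437866, 'opening': 0.009120824848522351}
now [0.5693 0.1343 0.0457] yaw 174.91066756979404 tilt -0.9999995276161635 q7 0.7005865665716673 F [ 0.4681 -0.2963  3.5991] t 7.5
travel [  0.0159  -0.0455 -15.4282] roll 0.1106675697940318
```

Emit:
{"fn": "servo_tool", "kwargs": {"gripper": [0.5,0.5,0.5,0.5,0.5,0.5,0.5,0.5], "travel": [[0,0,-0.5],[0,0,-1.5],[0,0,-3.5],[0,0,-6],[0,0,-9],[0,0,-12],[0,0,-14.5],[0,0,-15.5]], "roll": [0,0,0,0,0,0,0,0]}}

```text
clock: 8.3
tool_pos: [0.5703, 0.1355, 0.2044]
tool_rot: [0.138, 3.133, 0.002]
wrist_force: [0.6, 0.9, -2.5]
opening: 0.0094
finger_force: 40.4
```

```bash
python3 - <<'E'
from h import *
goto([.5137,-.2294,.2],185.2);print(manip.sense()['finger_force'])
E
```

```text
now [0.5703 0.1355 0.2044] yaw 174.95367563740885 tilt -0.9999824627237832 q7 0.837178385915895 F [ 0.6159  0.8955 -2.4718] t 8.3
travel [  2.4345 -36.8426   0.3672] roll -10.246324362591139
40.36680579185486
```

Emit:
{"fn": "servo_tool", "kwargs": {"gripper": [0.5,0.5,0.5,0.5,0.5,0.5,0.5,0.5], "travel": [[0.1,-1,0],[0.3,-4,0],[0.6,-8,0],[0.9,-12.5,0],[1.2,-17,0],[1.5,-21,0],[1.7,-24,0],[1.8,-26,0]], "roll": [0,-1,-2,-3,-4,-5,-6,-7]}}

```text
clock: 9.1
tool_pos: [0.5249, -0.128, 0.198]
tool_rot: [0.045, -3.136, 0.001]
wrist_force: [0.9, 0.4, -2.5]
opening: 0.0093
finger_force: 40.3
```

Emit:
{"fn": "servo_tool", "kwargs": {"gripper": [0.5,0.5,0.5,0.5,0.5,0.5,0.5,0.5], "travel": [[0,-2,0],[0,-4.5,0],[0,-7,0],[0,-9,0],[0,-10,0],[0,-10.3,0],[0,-10.3,0],[0,-10.3,0]], "roll": [0,-1,-2,-3,-3,-3,-3,-3]}}

```text
clock: 9.9
tool_pos: [0.5312, -0.2243, 0.2001]
tool_rot: [0.138, -3.138, -0.002]
wrist_force: [0.3, 0.2, -2.7]
opening: 0.0091
finger_force: 40.3
```

```bash
python3 - <<'E'
from h import *
goto([.5137,-.2294,.14],185.2)
c=wrist();np.savez('w4.npz',**c);P=wpts(c)
cv2.imwrite('pics/w4.png',cv2.convertScaleAbs(c['img'],alpha=1.3))
a=manip.camera('top');np.savez('top4.npz',**a);Q=pts(a);z=Q[...,2];m=(z>.16)&(z<.192)&(np.hypot(Q[...,0]-.514,Q[...,1]+.229)<.09)
print('top',m.sum(),np.median(z[m]) if m.any() else 0, cv2.minAreaRect(Q[m][:,:2].astype(np.float32)) if m.any() else 0)
E
```

```text
now [ 0.5312 -0.2243  0.2001] yaw -174.96156520023513 tilt -0.9999993919231749 q7 1.6542558110275463 F [ 0.2888  0.2093 -2.7409] t 9.9
travel [ 1.7898 -0.3579  6.0092] roll -0.1615652002351453
top 585 0.1773600072892232 ((0.5294778347015381, -0.22323839366436005), (0.08399821817874908, 0.11358416825532913), 82.97186279296875)
```

View pics/w4.png

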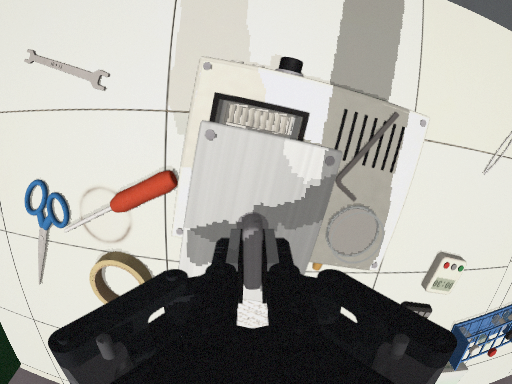

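The wrist view shows the cover level in the gripper over the pump. From the top camera it is at yaw -7.0°, matching the pump, and centred under the tool. I go over the bay and lower it.

Emit:
{"fn": "servo_tool", "kwargs": {"gripper": [0.5,0.5,0.5,0.5,0.5,0.5,0.5,0.5], "travel": [[0.5,-0.1,0],[1.2,-0.25,0.5],[1.79,-0.36,1.5],[1.79,-0.36,3],[1.79,-0.36,4.5],[1.79,-0.36,5.3],[1.79,-0.36,5.7],[1.79,-0.36,5.7]], "roll": [0,0,0,0,0,0,0,0]}}

```text
clock: 10.8
tool_pos: [0.5135, -0.2309, 0.1423]
tool_rot: [0.135, -3.138, -0.002]
wrist_force: [-0.3, 0.1, -2.0]
opening: 0.0091
finger_force: 40.2
```

```bash
python3 - <<'E'
from h import *
goto([.5137,-.2294,.116],185.0);print(manip.sense()['moment'])
E
```

```text
now [ 0.5135 -0.2309  0.1423] yaw -175.05701054897128 tilt -0.9999986296563874 q7 1.6302685574411035 F [-0.2968  0.0951 -1.959 ] t 10.8
travel [-0.0327  0.1402  2.6325] roll -0.05701054897122049
[-0.0166 -0.0279  0.0084]
```

Emit:
{"fn": "servo_tool", "kwargs": {"gripper": [0.5,0.5,0.5,0.5,0.5,0.5,0.5,0.5], "travel": [[0,0.14,0],[0,0.14,0.2],[0,0.14,0.5],[0,0.14,0.8],[0,0.14,1.1],[0,0.14,1.3],[0,0.14,1.5],[0,0.14,1.5]], "roll": [0,0,0,0,0,0,0,0]}}

```text
clock: 11.6
tool_pos: [0.5134, -0.2299, 0.1279]
tool_rot: [0.135, -3.138, -0.001]
wrist_force: [-0.4, -0.8, -2.7]
opening: 0.0089
finger_force: 40.2
```

```bash
python3 - <<'E'
from h import *
goto([.5137,-.2294,.116],185.0);print(manip.sense()['moment'])
E
```

```text
now [ 0.5134 -0.2299  0.1279] yaw -175.08849185009342 tilt -0.9999997510968371 q7 1.6135970688808794 F [-0.3571 -0.84   -2.7302] t 11.6
travel [-0.035   0.0437  1.1876] roll -0.08849185009341909
[-0.0244 -0.0256  0.0027]
```

Emit:
{"fn": "servo_tool", "kwargs": {"gripper": [0.5,0.5,0.5,0.5,0.5,0.5,0.5,0.5], "travel": [[0,0.04,0.15],[0,0.04,0.3],[0,0.04,0.45],[0,0.04,0.6],[0,0.04,0.75],[0,0.04,0.9],[0,0.04,1.0],[0,0.04,1.0]], "roll": [0,0,0,0,0,0,0,0]}}

```text
clock: 12.4
tool_pos: [0.5135, -0.2295, 0.1181]
tool_rot: [0.135, -3.138, -0.0]
wrist_force: [-1.2, 0.1, -2.3]
opening: 0.009
finger_force: 40.2
```

```bash
python3 - <<'E'
from h import *
goto([.5137,-.2294,.116],185.0);print(manip.sense()['moment'])
E
```

```text
now [ 0.5135 -0.2295  0.1181] yaw -175.08589870350733 tilt -0.9999999368197416 q7 1.6031294161975709 F [-1.2013  0.1266 -2.293 ] t 12.4
travel [-0.0199  0.0062  0.207 ] roll -0.08589870350738238
[-0.0636  0.0678 -0.0102]
```

Skirt is well in. The last 2 mm, gently.

Emit:
{"fn": "servo_tool", "kwargs": {"gripper": [0.5,0.5,0.5,0.5,0.5,0.5,0.5,0.5], "travel": [[0,0,0.05],[0,0,0.1],[0,0,0.15],[0,0,0.2],[0,0,0.22],[0,0,0.25],[0,0,0.25],[0,0,0.25]], "roll": [0,0,0,0,0,0,0,0]}}

```text
clock: 13.2
tool_pos: [0.5137, -0.2295, 0.1161]
tool_rot: [0.135, -3.139, 0.0]
wrist_force: [-1.3, 0.8, 1.8]
opening: 0.009
finger_force: 40.8
```

```bash
python3 - <<'E'
from h import *
goto([.5137,-.2294,.116],185.0);print(manip.sense()['moment'])
c=manip.camera('top');P=pts(c);z=P[...,2]
m=(z>.09)&(z<.103)&(abs(P[...,0]-.512)<.065)&(abs(P[...,1]+.2285)<.05)
q=P[m];A=np.c_[q[:,:2]-q[:,:2].mean(0),np.ones(len(q))];print(len(q),np.linalg.lstsq(A,q[:,2],rcond=None)[0],np.percentile(q[:,2],[5,50,95]))
E
```

```text
now [ 0.5137 -0.2295  0.1161] yaw -175.08640539212126 tilt -0.9999999710738705 q7 1.6006313067129336 F [-1.3108  0.7627  1.765 ] t 13.2
travel [0.0007 0.0099 0.0131] roll -0.08640539212126441
[-0.0016  0.2932  0.0519]
568 [-0.0051  0.0012  0.0933] [0.0904 0.093  0.0975]
```

Home: force went from −2.3 to +1.8 N and the plate is 4 mm above the top face. Now turn the wing to the slot direction.

Emit:
{"fn": "servo_tool", "kwargs": {"gripper": [0.5,0.5,0.5,0.5,0.5,0.5,0.5,0.5], "travel": [[0,0,0],[0,0,0],[0,0,0],[0,0,0],[0,0,0],[0,0,0],[0,0,0],[0,0,0]], "roll": [6,13,20,27,34,41,46,49.1]}}

```text
clock: 14.05
tool_pos: [0.5138, -0.2294, 0.1161]
tool_rot: [1.185, 2.909, -0.001]
wrist_force: [-0.6, -0.1, 1.9]
opening: 0.0089
finger_force: 40.8
```

Emit:
{"fn": "servo_tool", "kwargs": {"gripper": [0.5,0.5,0.5,0.5,0.5,0.5,0.5,0.5], "travel": [[0,0,0],[0,0,0.05],[0,0,0.1],[0,0,0.15],[0,0,0.2],[0,0,0.25],[0,0,0.3],[0,0,0.3]], "roll": [0,0,0,0,0,0,0,0]}}

```text
clock: 14.85
tool_pos: [0.5138, -0.2294, 0.1128]
tool_rot: [1.181, 2.911, 0.0]
wrist_force: [-1.9, 1.0, 4.4]
opening: 0.0089
finger_force: 41.3
```

```bash
python3 - <<'E'
from h import *
goto([.5137,-.2294,.105],135.8);print(manip.sense()['moment'])
E
```

```text
now [ 0.5138 -0.2294  0.1128] yaw 135.82345617038487 tilt -0.9999999526149139 q7 0.832695464149847 F [-1.9043  1.0211  4.4238] t 14.85
travel [ 0.011  -0.0062  0.7845] roll 0.023456170384861252
[0.1861 0.4287 0.0718]
```

Moved 3.3 mm in with only spring force, past the 1.5 mm ledge contact: the pin is in the slot. Push on to about 13 mm.

Emit:
{"fn": "servo_tool", "kwargs": {"gripper": [0.5,0.5,0.5,0.5,0.5,0.5,0.5,0.5], "travel": [[0,0,0.1],[0,0,0.2],[0,0,0.32],[0,0,0.44],[0,0,0.56],[0,0,0.66],[0,0,0.72],[0,0,0.72]], "roll": [0,0,0,0,0,0,0,0]}}

```text
clock: 15.65
tool_pos: [0.5138, -0.2294, 0.106]
tool_rot: [1.181, 2.911, -0.0]
wrist_force: [-1.8, 1.2, 6.9]
opening: 0.0085
finger_force: 41.6
```

Emit:
{"fn": "servo_tool", "kwargs": {"gripper": [0.5,0.5,0.5,0.5,0.5,0.5,0.5,0.5], "travel": [[0,0,0.05],[0,0,0.1],[0,0,0.15],[0,0,0.2],[0,0,0.22],[0,0,0.22],[0,0,0.22],[0,0,0.22]], "roll": [0,0,0,0,0,0,0,0]}}

```text
clock: 16.45
tool_pos: [0.5139, -0.2295, 0.1041]
tool_rot: [1.181, 2.911, -0.0]
wrist_force: [-2.0, 1.9, 7.4]
opening: 0.0091
finger_force: 41.7
```

```bash
python3 - <<'E'
from h import *
goto([.5137,-.2294,.1033],45.8);print(manip.sense()['moment'])
E
```

```text
now [ 0.5139 -0.2295  0.1041] yaw 135.81685403160574 tilt -0.9999999501937249 q7 0.8235981071201428 F [-2.0353  1.8725  7.3824] t 16.45
travel [ 0.017  -0.0073  0.076 ] roll 90.01685403160575
[ 0.296   0.7067 -0.003 ]
```

Emit:
{"fn": "servo_tool", "kwargs": {"gripper": [0.5,0.5,0.5,0.5,0.5,0.5,0.5,0.5], "travel": [[0,0,0.05],[0,0,0.1],[0,0,0.1],[0,0,0.1],[0,0,0.1],[0,0,0.1],[0,0,0.1],[0,0,0.1]], "roll": [0,0,0,0,2,4,7,10]}}

```text
clock: 17.25
tool_pos: [0.5139, -0.2294, 0.1031]
tool_rot: [1.433, 2.795, -0.0]
wrist_force: [-2.6, 0.7, 7.6]
opening: 0.0092
finger_force: 41.8
```

```bash
python3 - <<'E'
from h import *
goto([.5137,-.2294,.1033],45.8);print(manip.sense()['moment'])
E
```

```text
now [ 0.5139 -0.2294  0.1031] yaw 125.70053994522415 tilt -0.9999999284310094 q7 0.664077098759564 F [-2.5773  0.7326  7.5754] t 17.25
travel [ 0.016  -0.0159 -0.0157] roll 79.90053994522415
[ 0.3442  0.7134 -0.01  ]
```

Turned 10° with no torque: the pin is below the ledges. Continue clockwise.

Emit:
{"fn": "servo_tool", "kwargs": {"gripper": [0.5,0.5,0.5,0.5,0.5,0.5,0.5,0.5], "travel": [[0,0,0],[0,0,0],[0,0,0],[0,0,0],[0,0,0],[0,0,0],[0,0,0],[0,0,0]], "roll": [3,7,14,21,28,35,42,49]}}

```text
clock: 18.05
tool_pos: [0.514, -0.2294, 0.1032]
tool_rot: [2.466, 1.946, 0.0]
wrist_force: [-2.1, 1.5, 8.1]
opening: 0.009
finger_force: 41.8
```

Emit:
{"fn": "servo_tool", "kwargs": {"gripper": [0.5,0.5,0.5,0.5,0.5,0.5,0.5,0.5], "travel": [[0,0,0],[0,0,0],[0,0,0],[0,0,0],[0,0,0],[0,0,0],[0,0,0],[0,0,0]], "roll": [4,8,12,16,20,22,24,26]}}

```text
clock: 18.85
tool_pos: [0.5141, -0.2294, 0.1033]
tool_rot: [2.838, 1.346, 0.0]
wrist_force: [-3.0, 0.9, 8.1]
opening: 0.0088
finger_force: 41.8
```

```bash
python3 - <<'E'
from h import *
goto([.5137,-.2294,.1033],45.8);print(manip.sense()['moment'])
E
```

```text
now [ 0.5141 -0.2294  0.1033] yaw 50.75151832598946 tilt -0.9999997589932593 q7 -0.5238553228079441 F [-3.0453  0.877   8.0832] t 18.85
travel [-0.0218 -0.0325 -0.0022] roll 4.951518325989468
[0.2975 0.6701 0.0298]
```

Emit:
{"fn": "servo_tool", "kwargs": {"gripper": [0.5,0.5,0.5,0.5,0.5,0.5,0.5,0.5], "travel": [[0,0,0],[0,0,0],[0,0,0],[0,0,0],[0,0,0],[0,0,0],[0,0,0],[0,0,0]], "roll": [1,2,3,4,5,5,5,5]}}

```text
clock: 19.65
tool_pos: [0.5141, -0.2295, 0.1033]
tool_rot: [2.893, 1.223, 0.001]
wrist_force: [-2.5, 2.2, 7.9]
opening: 0.0092
finger_force: 41.8
```

```bash
python3 - <<'E'
from h import *
goto([.5137,-.2294,.1033],45.8);print(manip.sense()['moment'])
E
```

```text
now [ 0.5141 -0.2295  0.1033] yaw 45.821233736171784 tilt -0.9999997128211643 q7 -0.6026208713905553 F [-2.5364  2.1779  7.9186] t 19.65
travel [-0.0251 -0.0348 -0.0001] roll 0.021233736171780038
[0.3805 0.6406 0.0171]
```

Emit:
{"fn": "servo_tool", "kwargs": {"gripper": [0.5,0.5,0.5,0.5,0.5,0.5,0.5,0.5], "travel": [[0,0,0],[0,0,0],[0,0,0],[0,0,0],[0,0,0],[0,0,0],[0,0,0],[0,0,0]], "roll": [1,2,3,3,3,3,3,3]}}

```text
clock: 20.45
tool_pos: [0.5141, -0.2294, 0.1032]
tool_rot: [2.924, 1.147, 0.001]
wrist_force: [-2.8, 2.0, 8.4]
opening: 0.0092
finger_force: 41.8
```

```bash
python3 - <<'E'
from h import *
goto([.5137,-.2294,.1033],45.8);print(manip.sense()['moment'])
E
```

```text
now [ 0.5141 -0.2294  0.1032] yaw 42.83029664619606 tilt -0.9999998111923251 q7 -0.6505365078135062 F [-2.7961  1.971   8.3978] t 20.45
travel [-0.0244 -0.0282 -0.0053] roll -2.9697033538039364
[ 0.3703  0.6817 -0.0115]
```

Emit:
{"fn": "servo_tool", "kwargs": {"gripper": [0.5,0.5,0.5,0.5,0.5,0.5,0.5,0.5], "travel": [[0,0,0],[0,0,0],[0,0,0],[0,0,0],[0,0,0],[0,0,0],[0,0,0],[0,0,0]], "roll": [1,2,3,3,3,3,3,3]}}

```text
clock: 21.25
tool_pos: [0.5141, -0.2294, 0.1033]
tool_rot: [2.953, 1.071, 0.0]
wrist_force: [-3.0, 0.3, 8.7]
opening: 0.009
finger_force: 41.8
```

```bash
python3 - <<'E'
from h import *
goto([.5137,-.2294,.1033],45.8);print(manip.sense()['moment'])
E
```

```text
now [ 0.5141 -0.2294  0.1033] yaw 39.85697659569495 tilt -0.9999998008978926 q7 -0.6984015301163508 F [-3.0377  0.328   8.7052] t 21.25
travel [-0.0303 -0.0214 -0.0038] roll -5.943023404305052
[0.3895 0.7056 0.0595]
```

Emit:
{"fn": "servo_tool", "kwargs": {"gripper": [0.5,0.5,0.5,0.5,0.5,0.5,0.5,0.5], "travel": [[0,0,0],[0,0,0],[0,0,0],[0,0,0],[0,0,0],[0,0,0],[0,0,0],[0,0,0]], "roll": [1,2,3,3,3,3,3,3]}}

```text
clock: 22.05
tool_pos: [0.514, -0.2292, 0.1033]
tool_rot: [2.98, 0.993, 0.0]
wrist_force: [-2.9, 1.8, 9.5]
opening: 0.0092
finger_force: 41.8
```

```bash
python3 - <<'E'
from h import *
goto([.5137,-.2294,.1033],45.8);print(manip.sense()['moment'])
E
```

```text
now [ 0.514  -0.2292  0.1033] yaw 36.87288193788024 tilt -0.9999999196588419 q7 -0.746305653222758 F [-2.919   1.8478  9.5099] t 22.05
travel [-0.035  -0.0064 -0.002 ] roll -8.927118062119746
[0.3705 0.7588 0.139 ]
```

Stop felt (torque rising to 0.14 N m from about yaw 41°). Back off to the stop, let it rise, then release.

Emit:
{"fn": "servo_tool", "kwargs": {"gripper": [0.5,0.5,0.5,0.5,0.5,0.5,0.5,0.5], "travel": [[0,0,0],[0,0,0],[0,0,0],[0,0,-0.08],[0,0,-0.16],[0,0,-0.24],[0,0,-0.3],[0,0,-0.3]], "roll": [-1,-2,-3.3,-3.3,-3.3,-3.3,-3.3,-3.3]}}

```text
clock: 22.85
tool_pos: [0.514, -0.2292, 0.1058]
tool_rot: [2.95, 1.079, 0.001]
wrist_force: [-2.3, 1.4, 7.4]
opening: 0.0089
finger_force: 41.5
```

```bash
python3 - <<'E'
from h import *
goto([.5137,-.2294,.1033],45.8);print(manip.sense()['moment'])
E
```

```text
now [ 0.514  -0.2292  0.1058] yaw 40.16080964334224 tilt -0.9999999272188023 q7 -0.6916010303655714 F [-2.2808  1.4315  7.4079] t 22.85
travel [-0.0324 -0.0052  0.255 ] roll -5.639190356657764
[0.3286 0.5692 0.0556]
```

Emit:
{"fn": "servo_tool", "kwargs": {"gripper": [0.5,0.5,0.5,0.5,0.5,0.5,0.5,0.5], "travel": [[0,0,-0.05],[0,0,-0.1],[0,0,-0.13],[0,0,-0.13],[0,0,-0.13],[0,0,-0.13],[0,0,-0.13],[0,0,-0.13]], "roll": [0,0,0,0,0,0,0,0]}}

```text
clock: 23.65
tool_pos: [0.514, -0.2292, 0.1071]
tool_rot: [2.951, 1.078, 0.001]
wrist_force: [-2.0, 1.0, 6.6]
opening: 0.0091
finger_force: 41.4
```

```bash
python3 - <<'E'
from h import *
goto([.5137,-.2294,.1033],45.8);print(manip.sense()['moment'])
E
```

```text
now [ 0.514  -0.2292  0.1071] yaw 40.15012234246754 tilt -0.9999999009714132 q7 -0.690894960899014 F [-1.9606  0.954   6.5691] t 23.65
travel [-0.0321 -0.0069  0.3847] roll -5.649877657532443
[0.34   0.4582 0.0623]
```

It has risen past the ledge underside (11.5 mm) toward 9 mm, so it is in the notch. Release and rise.

Emit:
{"fn": "servo_tool", "kwargs": {"gripper": [1.5,2.5,3,3,3,3,3,3], "travel": [[0,0,0],[0,0,0],[0,0,0],[0,0,0],[0,0,-1],[0,0,-2.5],[0,0,-5],[0,0,-8]], "roll": [0,0,0,0,0,0,0,0]}}

```text
clock: 24.45
tool_pos: [0.5133, -0.2293, 0.188]
tool_rot: [-2.95, -1.078, 0.001]
wrist_force: [0.6, -1.0, 0.2]
opening: 0.0302
finger_force: 0.0
```

Emit:
{"fn": "servo_tool", "kwargs": {"gripper": [3,3,3,3,3,3,3,3], "travel": [[0,0,-3],[0,0,-6],[0,0,-9],[0,0,-9],[0,0,-9],[0,0,-9],[0,0,-9],[0,0,-9]], "roll": [0,0,0,0,0,0,0,0]}}

```text
clock: 25.25
tool_pos: [0.5129, -0.2292, 0.2754]
tool_rot: [-2.949, -1.077, 0.003]
wrist_force: [-0.9, -0.5, -0.1]
opening: 0.0302
finger_force: 0.0
```

```bash
python3 - <<'E'
from h import *
c=wrist();goto([.5137,-.2294,.1033]);P=wpts(c);z=P[...,2];d=np.hypot(P[...,0]-.5138,P[...,1]+.2294)
m=(d<.024)&(z>.115)&(z<.15);q=P[m];print(len(q),'wing top z',np.percentile(q[:,2],[10,50,90]))
e,V=np.linalg.eigh(np.cov(q[:,:2].T));print('wing yaw',np.degrees(np.arctan2(V[1,1],V[0,1])),q.mean(0))
U=R.from_euler('z',7,degrees=True).as_matrix();L=(P-[.5138,-.2294,0])@U.T
m=(abs(L[...,0])<.053)&(abs(L[...,1])<.039)&(d>.025)&(z<.105)&(z>.08);q=L[m];A=np.c_[q[:,:2],np.ones(len(q))];print('plate fit',len(q),np.linalg.lstsq(A,q[:,2],rcond=None)[0],np.percentile(q[:,2],[5,50,95]))
m=(abs(L[...,0])<.08)&(L[...,1]>.046)&(L[...,1]<.15)&(z>.084)&(z<.094);print('top z',np.median(z[m]))
cv2.imwrite('pics/w5.png',cv2.convertScaleAbs(c['img'],alpha=1.3))
E
```

```text
now [ 0.513  -0.2293  0.2756] yaw 40.11691714784643 tilt -0.9999975832238349 q7 -0.6058806492659639 F [ 0.0736 -0.3456 -0.3201] t 25.3
travel [ 0.0591  0.0862 17.2255] roll 0
339 wing top z [0.1235 0.1259 0.127 ]
wing yaw -139.72753577921827 [ 0.5146 -0.2286  0.1254]
plate fit 4787 [ 0.0003 -0.0005  0.0937] [0.0925 0.0937 0.0949]
top z 0.08990562516068956
```

View pics/w5.png

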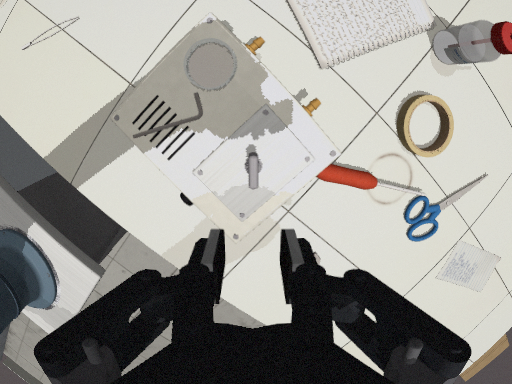

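The view shows the cover flat over the bay at (254,165). The plate is level at 93.7 mm over a top face at 89.9 mm. The wing top is at about 126 mm, which is the locked height, with the wing at the stop, and the petri dish and hex key have not moved.

```bash
python3 -c "
from workcell import manip
print(manip.close_job())"
```

```text
the job is handed in; nothing more can be done
None
```

The cover is fully down on the filter bay and its stud is locked in the detent at the clockwise stop; the job is handed in at about 25 s of the 72 s allowed.

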